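# Feel along the ukulele's binding

## Robot

A 6-joint arm with a two-finger parallel gripper is mounted at the origin on the work surface. World frame = base frame: x ahead of the robot, y to its left, z up, the work surface at z = 0. Lengths are in mm, angles in degrees, forces in N, time in s.
With the tool pointing down it reaches from about 325 to 925 mm from the base axis. Payload 3.1 kg.
Tool frame: the origin (TCP) lies at the very end of the fingers, on their centre line; the grasp point (between the pads) lies grasp_offset behind it (grasp_offset is the distance from the TCP to the grasp point, in mm); z points along the fingers, y is the line along which they close (so a half turn about z gives the same grasp; the last joint's range is limited). The gripper opens to 85 mm and grips with 20 to 120 N. Pads are 22 mm wide; open, the fingers measure 114 mm over their backs; the gripper's body (76 mm by 85 mm) begins 54 mm behind the grasp point. The pads swing forward as they close: fully open they stand 13 mm farther back than shut.
Start: joints at [-80.569, 12.427, 92.441, -0, 75.132, -6.429], TCP at [170.82, -601.215, 199.9] pointing down, gripper open.
Joint ranges: [-157.48, 157.48], [-44.54, 120.13], [17.64, 146.25], [-64.5, 244.5], [7.68, 150.69], [-147.95, 147.95]. Speed limits (degrees/s): [159.86, 159.86, 180, 180, 180, 180].

## Interface

Orientations are given as [roll, pitch, yaw] about the fixed x, y, z axes, in that order (R = Rz(yaw) Ry(pitch) Rx(roll)).
In Python, from station import * gives the robot as it stands. Calls block until the motion is done:
- goto(position, orientation): joint-space move of the TCP to a pose.
- move_l(position, attitude=None, speed=150): straight line of the TCP; attitude=None keeps the orientation; speed is the mean speed in mm/s.
- move_j(angles): joint-space move.
- grip(opening, squeeze=None): finger opening in mm; squeeze is the grip in N (None keeps the last); returns when the fingers have stopped.
- wait(seconds).
- solve_ik(position, orientation): joint angles nearest the present ones, or None.
- get_obs(): the state.
- get_image(name): name is "side" or "top" or "wrist"; returns the picture (420x560x3 uint8, red, green, blue); there is no depth.
- get_calibration(name): a dict with "fx", "fy", "cx", "cy" (pixels), "R" (3x3) and "t" (3): a world point X has camera coordinates R X + t; the wrist camera has in their place "mount" (4x4, takes a point from camera to tool coordinates, whose origin is the TCP and whose axes are the flange's). Camera axes: x right, y down, z forward; pixel columns grow to the right and rows downward; lengths in mm; the calibration is good to about 2 mm. A picture is of the moment at which its call begins: read the wrist's pose just before it. get_calibration takes no time and is no camera call.
A pose or a line that the arm cannot do raises Unreachable and nothing moves.
- sign_off(): hands the job in; it is judged then, once.
Trained networks look in the newest picture that a camera, given by its name, has taken for a name from the list of things; names that differ only in an ending like _2 or _b are one class to them, and where a whole thing is asked for, a point or a joint stands for the part that bears it (a point fixed in the world has none). Each returns a list of dicts, best first, with "score" (0 to 1); they miss things now and then, are a little off and sometimes report something else, mostly with a low value. They report only what shows in the picture. A call takes as long as a camera call.
- spot_in(name, camera): "extent" ([centre column, centre row, width, height] in pixels, round what is visible of it).
- regions_of(name, camera): "region" (420x560 bool, what is visible of it) and "extent" ([centre column, centre row, width, height] in pixels, round what is visible of it).
The state is a dict: "t": time; "joint_pos": joint angles; "qvel": joint speeds; "effort": joint torques, N m; "tcp_pos": TCP position; "ee_rot": TCP orientation; "wrist_force": force on the tool from outside, world axes, zero at the start; "moment": the same for the moment, N m; "grip_width": finger opening in mm; "grip_force": force on a finger pad.
Only numpy, scipy, OpenCV 4.12 (cv2) and the standard library are available. Lean on these libraries where they do the work, as an engineer would, in place of code of your own. Each camera call takes 0.05 s, during which the arm holds its last target. There are 200 camera calls.

## Task

The ukulele body on the padded board has a raised wooden binding, just glued, round the edge of its top: with the fingertips, lightly trace that binding from the waist on the cutaway side, round the big tail end, to the waist on the other side, feeling every part of it on the way. Finish there while still touching: the program ends with the fingertips resting lightly on the binding at that second waist, marking where scraping is to start. Touch gently, so the body does not sink deep into its foam, never lift it, keep off the soundboard, and leave everything else where it stands.

Things in the scene. Friction and masses are not known exactly. Their poses are not given: they have to be found in the camera images.
- uke (a joint): how far the ukulele body is pressed down into its foam pads, in m: 0 at rest, positive downwards, negative when lifted. The foam gives about 1 mm per 0.8 N and reaches its stop at 16 mm (some 13 N); the body moves only straight up and down
- neck_end (a point): middle of the flat neck end of the ukulele body, at the height of the top of the binding. The body is 300 mm long, 216 mm wide at the big end, 150 mm at the waist, and has one scooped cutaway beside the neck end; it lies flat, top side up, level, on a padded plywood board (380 x 360 x 18 mm), nothing lies above it
- top: the pale soundboard with its dark bridge (bridge 22 x 85 mm, 3 mm above the top of the binding, 70 mm or more inside the rim at the tail); soundboard face 4 mm below the top of the binding; origin: under the centre of the big end, 48 mm above the bench and 69 mm below the top of the binding, x to the neck end, y to the plain side, z up
- rim1: length 1 of 9 of the raised dark wooden binding along the edge of the top, at the waist on the cutaway side (the start); about 65 mm long, 8 mm wide, its flat top 4 mm proud of the soundboard. Origin: on the middle of its top face, about 117 mm above the bench; x along the binding in the direction of travel (towards the next length), z up. The nine lengths follow on without gaps, round a curve of 108 mm radius at the big end, nearly straight at the waists
- rim2: length 2 of 9 of the raised dark wooden binding along the edge of the top, between the start and the round tail, on the cutaway side; about 65 mm long, 8 mm wide, its flat top 4 mm proud of the soundboard. Origin: on the middle of its top face, about 117 mm above the bench; x along the binding in the direction of travel (towards the next length), z up. The nine lengths follow on without gaps, round a curve of 108 mm radius at the big end, nearly straight at the waists
- rim3: length 3 of 9 of the raised dark wooden binding along the edge of the top, between the start and the round tail, on the cutaway side; about 65 mm long, 8 mm wide, its flat top 4 mm proud of the soundboard. Origin: on the middle of its top face, about 117 mm above the bench; x along the binding in the direction of travel (towards the next length), z up. The nine lengths follow on without gaps, round a curve of 108 mm radius at the big end, nearly straight at the waists
- rim4: length 4 of 9 of the raised dark wooden binding along the edge of the top, between the start and the round tail, on the cutaway side; about 65 mm long, 8 mm wide, its flat top 4 mm proud of the soundboard. Origin: on the middle of its top face, about 117 mm above the bench; x along the binding in the direction of travel (towards the next length), z up. The nine lengths follow on without gaps, round a curve of 108 mm radius at the big end, nearly straight at the waists
- rim5: length 5 of 9 of the raised dark wooden binding along the edge of the top, at the middle of the round tail end; about 65 mm long, 8 mm wide, its flat top 4 mm proud of the soundboard. Origin: on the middle of its top face, about 117 mm above the bench; x along the binding in the direction of travel (towards the next length), z up. The nine lengths follow on without gaps, round a curve of 108 mm radius at the big end, nearly straight at the waists
- rim6: length 6 of 9 of the raised dark wooden binding along the edge of the top, between the tail and the finish, on the plain side; about 65 mm long, 8 mm wide, its flat top 4 mm proud of the soundboard. Origin: on the middle of its top face, about 117 mm above the bench; x along the binding in the direction of travel (towards the next length), z up. The nine lengths follow on without gaps, round a curve of 108 mm radius at the big end, nearly straight at the waists
- rim7: length 7 of 9 of the raised dark wooden binding along the edge of the top, between the tail and the finish, on the plain side; about 65 mm long, 8 mm wide, its flat top 4 mm proud of the soundboard. Origin: on the middle of its top face, about 117 mm above the bench; x along the binding in the direction of travel (towards the next length), z up. The nine lengths follow on without gaps, round a curve of 108 mm radius at the big end, nearly straight at the waists
- rim8: length 8 of 9 of the raised dark wooden binding along the edge of the top, between the tail and the finish, on the plain side; about 65 mm long, 8 mm wide, its flat top 4 mm proud of the soundboard. Origin: on the middle of its top face, about 117 mm above the bench; x along the binding in the direction of travel (towards the next length), z up. The nine lengths follow on without gaps, round a curve of 108 mm radius at the big end, nearly straight at the waists
- rim9: length 9 of 9 of the raised dark wooden binding along the edge of the top, at the waist on the plain side, opposite the start (the finish); about 65 mm long, 8 mm wide, its flat top 4 mm proud of the soundboard. Origin: on the middle of its top face, about 117 mm above the bench; x along the binding in the direction of travel (towards the next length), z up. The nine lengths follow on without gaps, round a curve of 108 mm radius at the big end, nearly straight at the waists
- glue: small white glue bottle, 38 mm across, 85 mm tall, standing on the board; bystander, origin at its underside
- spool: wooden spool clamp, 32 mm across, 74 mm tall, standing on the board; bystander, origin at its underside
- screwdriver: screwdriver, 150 mm long, lying on the board; bystander, origin at its underside
- jar: small amber jar with a steel cap, 40 mm across, 55 mm tall, on the board; bystander, origin at its underside
- hammer: hammer lying on the bench to the left; bystander, origin at its underside
- mug: white mug, 80 mm across, 90 mm tall, on the bench to the right; bystander, origin at its underside

How it is judged (in metres and radians):
On the way, in this order (a step that is already met when the one before it is completed fails the run):
1. the fingertips touch length 1 of the binding (start waist) (contact force between the fingers and rim1 above 0.25 N), for 0.1 s.
2. the fingertips touch length 2 of the binding (contact force between the fingers and rim2 above 0.25 N), for 0.1 s.
3. the fingertips touch length 3 of the binding (contact force between the fingers and rim3 above 0.25 N), for 0.1 s.
4. the fingertips touch length 4 of the binding (contact force between the fingers and rim4 above 0.25 N), for 0.1 s.
5. the fingertips touch length 5 of the binding (contact force between the fingers and rim5 above 0.25 N), for 0.1 s.
6. the fingertips touch length 6 of the binding (contact force between the fingers and rim6 above 0.25 N), for 0.1 s.
7. the fingertips touch length 7 of the binding (contact force between the fingers and rim7 above 0.25 N), for 0.1 s.
8. the fingertips touch length 8 of the binding (contact force between the fingers and rim8 above 0.25 N), for 0.1 s.
9. the fingertips touch length 9 of the binding (finish waist) (contact force between the fingers and rim9 above 0.25 N), for 0.1 s.
At the end, for the whole second after the job is handed in: The fingertips rest on the ninth length of the binding, at the waist on the plain side, with more than 0.25 N; the body is pressed less than 10 mm into its foam and is not lifted; every bystander is within 20 mm of where it started (contact force between the fingers and rim9 above 0.25 N and value of joint uke between -0.003 and 0.01 m and not (distance of glue from where it was at the start of the episode above 0.02 m) and not (distance of spool from where it was at the start of the episode above 0.02 m) and not (distance of screwdriver from where it was at the start of the episode above 0.02 m) and not (distance of jar from where it was at the start of the episode above 0.02 m) and not (distance of hammer from where it was at the start of the episode above 0.02 m) and not (distance of mug from where it was at the start of the episode above 0.02 m)); the arm keeps its last pose, push and grip.
It fails at once if the ukulele body is pressed more than 10 mm into its foam (value of joint uke above 0.01 m).
It fails at once if the ukulele body is lifted more than 3 mm (value of joint uke below -0.003 m).
It fails at once if the fingers press on the soundboard or bridge with more than 2 N (contact force between the fingers and top above 2 N).
It fails at once if a bystander is moved or lifted more than 20 mm (distance of any of glue, spool, screwdriver, jar, hammer, mug from where it was at the start of the episode above 0.02 m).
It also fails if it takes over 59 s, if anything falls off the work surface, if the arm or the gripper's body presses on something with over 40 N, if the wrist force passes 120 N, or if a joint passes its speed limit or range.

## Working session

There is one attempt and no reset: what is moved stays moved. The work goes in short steps, each a Python script; the robot and the scene stay as the last script left them, time stands still between calls to the robot, and variables do not carry over. Pictures are saved under pics/ and viewed, at most 10 in all, crops included, and the job is handed in when it is done.

```bash
mkdir -p pics; ls; python3 - <<'E'
from station import *
import cv2,numpy as np
o=get_obs();print(o)
im=get_image("top");cv2.imwrite("pics/top0.png",im[:,:,::-1])
for n in ["neck_end","top","rim1","rim5","rim9","glue","spool","jar"]:
    r=spot_in(n,"top");print(n,[(round(x["score"],2),np.round(x["extent"])) for x in r[:3]])
im=get_image("side");cv2.imwrite("pics/side0.png",im[:,:,::-1])
print(get_calibration("top"))
E
```

```text
pics
{'t': 0.0, 'joint_pos': array([-8.05691786e+01,  1.24767610e+01,  9.25295766e+01,  1.02882736e-03,
        7.51304851e+01, -6.42982471e+00]), 'qvel': array([ 0.00998759,  0.01659144, -0.03366054, -0.02479377,  0.0867233 ,
       -0.013297  ]), 'effort': array([ 3.50458940e-04, -3.96845305e+01, -3.03854907e+01, -2.57932688e-04,
        9.55102412e-03, -8.15718522e-06]), 'tcp_pos': array([ 170.67903186, -600.31943277,  198.55830188]), 'ee_rot': array([-1.79864149e+02, -1.63097324e-02,  1.58603616e+01]), 'wrist_force': array([0.24467335, 0.17084649, 0.1153131 ]), 'moment': array([ 0.03133008,  0.03484635, -0.00223317]), 'grip_force': 0.0, 'grip_width': 85.50571047588929}
neck_end [(0.92, array([252., 220., 110.,  89.]))]
top [(0.97, array([252., 221., 102.,  87.]))]
rim1 [(0.6, array([304., 226.,   5.,  26.])), (0.58, array([224., 201.,  23.,  11.])), (0.53, array([302., 205.,   3.,   8.]))]
rim5 [(0.6, array([304., 226.,   5.,  26.])), (0.58, array([224., 201.,  23.,  11.])), (0.53, array([302., 205.,   3.,   8.]))]
rim9 [(0.6, array([304., 226.,   5.,  26.])), (0.58, array([224., 201.,  23.,  11.])), (0.53, array([302., 205.,   3.,   8.]))]
glue [(0.74, array([199., 193.,  11.,  12.]))]
spool [(0.57, array([319., 249.,  13.,   6.]))]
jar [(0.51, array([284., 152.,   9.,  18.]))]
{'fx': 542.4077449257596, 'fy': 542.4077449257596, 'cx': 277.25716588138823, 'cy': 203.12692596774647, 'R': array([[ 0.01334727, -0.99980625,  0.0144677 ],
       [-0.99646643, -0.01449984, -0.08273091],
       [ 0.08292466, -0.01331235, -0.9964669 ]]), 't': array([  13.53181731,  603.40782315, 1552.30916361])}
```

View pics/top0.png

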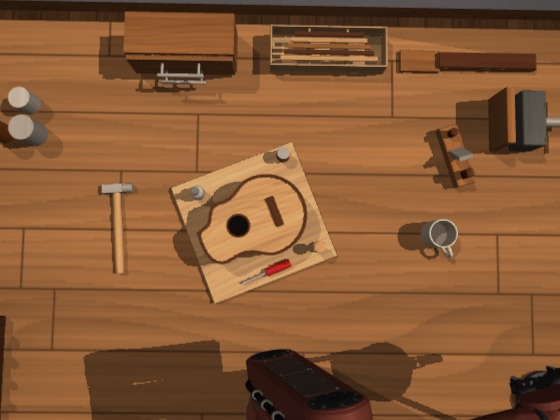

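View pics/side0.png

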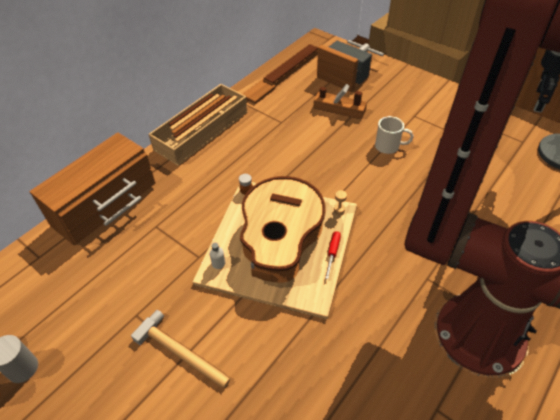

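The top view shows the uke centred at about (252,220), with the neck lower left and the tail on the right. Glue is at (197,192), jar at (283,155), spool near (319,247), and the screwdriver along the lower edge. Next I'll take a close wrist look from above.

```bash
cat > h.py <<'E'
from station import *
import cv2,numpy as np
from scipy.spatial.transform import Rotation as Ro
def cam(name,o=None):
    c=get_calibration(name)
    if name!="wrist": return c,np.array(c["R"]),np.array(c["t"])
    T=np.eye(4);T[:3,:3]=Ro.from_euler("xyz",o["ee_rot"],degrees=True).as_matrix();T[:3,3]=o["tcp_pos"]
    M=np.linalg.inv(T@np.array(c["mount"]));return c,M[:3,:3],M[:3,3]
def ray(C,uv,z):
    c,R,t=C;uv=np.atleast_2d(uv).astype(float)
    d=np.c_[(uv[:,0]-c["cx"])/c["fx"],(uv[:,1]-c["cy"])/c["fy"],np.ones(len(uv))]@R
    p=-R.T@t;return (p+d*((z-p[2])/d[:,2])[:,None])[:,:2]
def proj(C,X):
    c,R,t=C;q=np.atleast_2d(X)@R.T+t
    return np.c_[c["fx"]*q[:,0]/q[:,2]+c["cx"],c["fy"]*q[:,1]/q[:,2]+c["cy"]]
E
python3 - <<'E'
from h import *
C=cam("top")
for n,uv,z in [("uke",(252,220),117),("tail",(306,212),117),("neck",(203,243),117),("glue",(197,188),85),("jar",(284,152),60),("spool",(320,246),80)]: print(n,ray(C,uv,z)[0].round())
im=get_image("top");cv2.imwrite("pics/crop.png",cv2.resize(im[140:310,160:350],None,fx=4,fy=3.5,interpolation=cv2.INTER_CUBIC)[:595,:,::-1])
p=ray(C,(252,220),117)[0]
M=np.array(get_calibration("wrist")["mount"]);print(M.round(2))
grip(0,20)
cur=get_obs()
for z in (450,400,350):
  try:
    goto([p[0]-40,p[1],z],[180,0,15.86]);break
  except Unreachable as e: print(z,e)
wait(0.3);o=get_obs();print(o["t"],o["tcp_pos"],o["ee_rot"],o["joint_pos"],o["wrist_force"],o["grip_width"])
im=get_image("wrist");cv2.imwrite("pics/w1.png",im[:,:,::-1])
np.savez("w1.npz",tcp=o["tcp_pos"],rot=o["ee_rot"],im=im)
for n in ["top","neck_end","rim1","glue","spool","jar","screwdriver"]:
    r=spot_in(n,"wrist");print(n,[(round(x["score"],2),np.round(x["extent"])) for x in r[:4]])
E
```

```text
uke [548.  91.]
tail [572. -56.]
neck [484. 223.]
glue [637. 248.]
jar [748.   5.]
spool [480. -98.]
[[   0.     -0.95   -0.31   80.35]
 [   1.      0.      0.      0.26]
 [  -0.     -0.31    0.95 -173.71]
 [   0.      0.      0.      1.  ]]
4.4667 [508.3853996   91.20019846 449.8624049 ] [-1.79996852e+02  1.27070694e-02  1.58295202e+01] [ 2.38103461e+00 -6.04626508e+00  8.57377427e+01  1.07841635e-04
  1.00321613e+02  7.65515341e+01] [-0.90205262 -0.37113447 -0.4980152 ] -0.06316636151320533
top [(0.55, array([289., 115., 218., 166.])), (0.19, array([349., 191.,  46.,  26.]))]
neck_end [(0.64, array([256., 185.,  50.,  11.])), (0.62, array([291., 113., 234., 177.])), (0.45, array([240.,  63.,  54.,  20.])), (0.39, array([557., 223.,   6.,  26.]))]
rim1 [(0.94, array([241.,  65.,  53.,  18.])), (0.93, array([341.,  35.,  57.,  22.])), (0.9, array([384.,  60.,  36.,  44.])), (0.89, array([401., 109.,  13.,  52.]))]
glue [(0.85, array([195.,  28.,  35.,  36.]))]
spool [(0.66, array([395., 199.,  30.,  32.]))]
jar [(0.71, array([386.,   7.,  26.,  10.]))]
screwdriver [(0.79, array([288., 211.,  90.,  20.])), (0.28, array([340.,  34.,  56.,  24.]))]
```

View pics/w1.png

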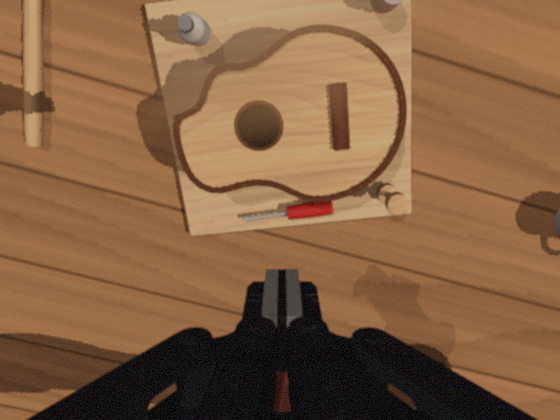

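View pics/crop.png

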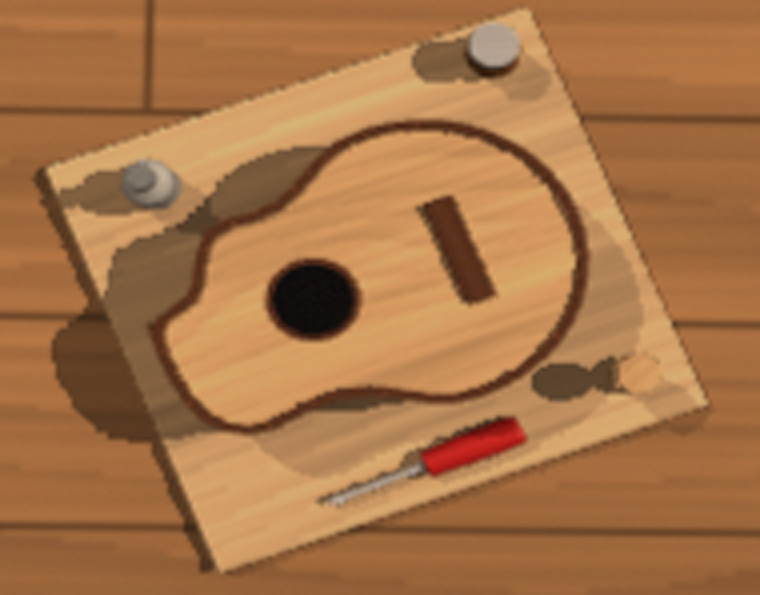

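The wrist view shows the uke clearly. The cutaway is on the far (+x) side beside the glue, so the start waist is near (255,63) and the finish waist is near (255,185). I'll map the binding outline from both cameras.

```bash
python3 - <<'E'
from h import *
o=get_obs();im=get_image("wrist");C=cam("wrist",o);Ct=cam("top")
rs=regions_of("rim1","wrist");pts=[]
for r in rs:
    v,u=np.nonzero(r["region"]);P=ray(C,np.c_[u,v],117);w=np.ptp(P@np.linalg.svd(P-P.mean(0),full_matrices=False)[2].T,axis=0)
    print(round(r["score"],2),np.round(r["extent"]),P.mean(0).round(1),"size",w.round())
    if r["score"]>.3: pts.append(P)
for cname,CC,img in (("wrist",C,im),("top",Ct,get_image("top"))):
    hsv=cv2.cvtColor(img,cv2.COLOR_RGB2HSV)
    # undistort to a metric map 1px=1mm at z=117
    xs=np.arange(380,720);ys=np.arange(-100,280)
    X,Y=np.meshgrid(xs,ys,indexing="ij");uv=proj(CC,np.c_[X.ravel(),Y.ravel(),np.full(X.size,117.)]).astype(np.float32)
    ort=cv2.remap(img,uv[:,0].reshape(X.shape),uv[:,1].reshape(X.shape),cv2.INTER_CUBIC)
    np.save("ort_%s.npy"%cname,ort)
A=[np.load("ort_%s.npy"%k)[::-1,::-1] for k in("wrist","top")]
cv2.imwrite("pics/ort.png",np.hstack(A)[:,:,::-1]) # up=+x,left=+y ; row0 x=719, col0 y=279
E
```

```text
0.8 [240.  64.  52.  19.] [600.  171.7] size [65. 12.]
0.79 [256. 185.  55.  11.] [458.1 113. ] size [66. 15.]
0.74 [350. 190.  46.  27.] [484.  -13.3] size [67. 13.]
0.71 [383.  60.  35.  43.] [654.5  -1.5] size [66. 12.]
0.7 [303. 194.  50.  17.] [460.7  48.8] size [67. 14.]
0.68 [387. 160.  32.  43.] [539.4 -48.2] size [67. 14.]
0.63 [341.  34.  58.  22.] [670.6  63.6] size [67. 12.]
0.61 [400. 108.  11.  47.] [605.7 -43.1] size [66. 12.]
```

View pics/ort.png

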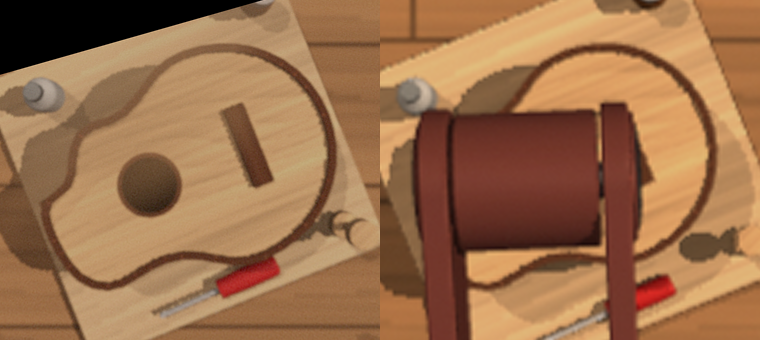

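Eight of the nine lengths were found, each about 65 mm long, and both cameras agree. The missing one is rim2, near (640,122). Next I'll refine the centreline and touch down on rim1.

```bash
cat > path.py <<'E'
from h import *
from scipy.interpolate import CubicSpline
N=np.array([[600,171.7],[640,121],[670.6,63.6],[654.5,-1.5],[605.7,-43.1],[539.4,-48.2],[484,-13.3],[460.7,48.8],[458.1,113]])
ort=np.load("ort_wrist.npy").astype(float).sum(2)   # row=x-380, col=y+100
cs=CubicSpline(np.r_[0,np.cumsum(np.hypot(*np.diff(N,axis=0).T))],N)
def refine(cs,half):
    s=np.arange(0,cs.x[-1]+.1,3);P=cs(s);d=cs(s,1);n=np.c_[-d[:,1],d[:,0]]/np.hypot(*d.T)[:,None]
    w=np.arange(-half,half+.1,.5);Q=P[:,None]+w[None,:,None]*n[:,None]
    I=cv2.remap(ort.astype(np.float32),(Q[...,1]+100).astype(np.float32),(Q[...,0]-380).astype(np.float32),1)
    I=cv2.GaussianBlur(I,(13,1),0)
    off=w[I.argmin(1)];off=np.array([np.median(off[max(0,i-4):i+5]) for i in range(len(off))])
    return P+off[:,None]*n,off
P,o1=refine(cs,12)
P=cv2.blur(P,(1,5),borderType=cv2.BORDER_REPLICATE)
E
python3 - <<'E'
from path import *
L=np.r_[0,np.cumsum(np.hypot(*np.diff(P,axis=0).T))];print("len",L[-1],"off",o1[::6])
A=np.ascontiguousarray(np.load("ort_wrist.npy")[::-1,::-1])
for q in P[::2]: cv2.circle(A,(int(279-q[1]),int(719-q[0])),1,(0,255,0),-1)
for q in N: cv2.circle(A,(int(279-q[1]),int(719-q[0])),2,(0,0,255),-1)
cv2.imwrite("pics/path.png",cv2.resize(A,None,fx=1.7,fy=1.7)[:,:,::-1])
i=np.abs(L-300).argmin();M=P[(L>110)&(L<400)]
b=np.linalg.lstsq(np.c_[2*M,np.ones(len(M))],(M**2).sum(1),rcond=None)[0];print("circle",b[:2],np.sqrt(b[2]+b[0]**2+b[1]**2))
E
```

```text
len 535.9212476263601 off [-3.  -3.  -0.5  3.   6.   5.5  3.5  0.  -1.  -1.5 -0.5 -0.5 -0.5 -0.5
 -0.5 -0.5  0.   0.  -0.5 -0.5  0.   0.   1.   2.5 11.  11.  -0.5 -5.
 -6.  -3.5]
circle [564.15998968  55.69047228] 106.43001455558809
```

View pics/path.png

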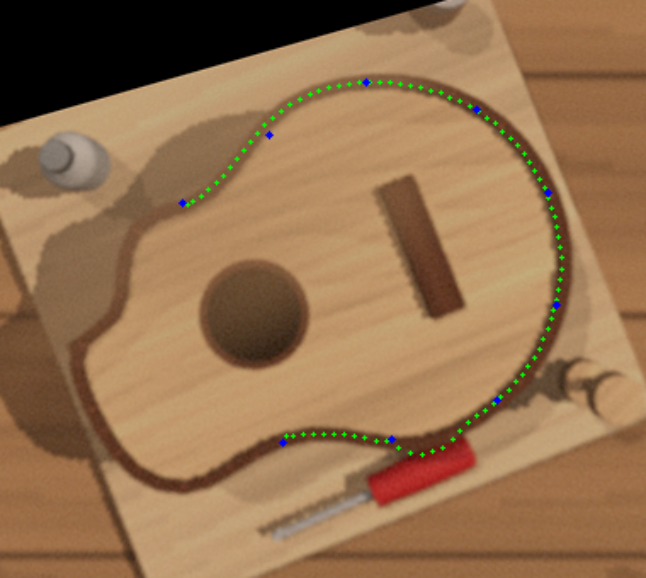

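The green path follows the binding, except near the red screwdriver handle at (425,450). There I'll keep the spline through the detected lengths. Now touching down on rim1.

```bash
cat >> path.py <<'E'
s=np.arange(0,cs.x[-1]+.1,3);bad=(s>390);P[bad]=cs(s[bad])
P=cv2.blur(P,(1,5),borderType=cv2.BORDER_REPLICATE);P[-1]=N[-1]
L=np.r_[0,np.cumsum(np.hypot(*np.diff(P,axis=0).T))]
PATH=np.c_[np.interp(np.arange(0,L[-1]+1,8),L,P[:,0]),np.interp(np.arange(0,L[-1]+1,8),L,P[:,1])]
ATT=[180,0,15.86]
def force(n=3):
    f=[]
    for _ in range(n): wait(0.02);f.append(get_obs()["wrist_force"])
    return np.mean(f,0)
E
python3 - <<'E'
from path import *
print(len(PATH),PATH[[0,-1]])
x,y=PATH[0]
goto([x,y,170],ATT);move_l([x,y,128],ATT,80);wait(.3)
b=force(8);print("bias",b,get_obs()["tcp_pos"])
z=126.
while z>108:
    move_l([x,y,z],ATT,20);f=(force()-b)
    print(z,f.round(2),get_obs()["tcp_pos"][2].round(2))
    if f[2]>1.0: break
    z-=1
o=get_obs();print(o["t"],o["tcp_pos"]);np.save("bias.npy",b);np.save("z.npy",z)
E
```

```text
67 [[598.88050191 167.81705959]
 [458.09338995 112.35343322]]
bias [ 0.10250998 -0.01466712  0.1528624 ] [599.09482573 167.87159969 128.37309153]
126.0 [-0.5  -0.37  0.2 ] 125.79
125.0 [ 0.08 -0.52  0.  ] 124.92
124.0 [0.29 0.37 0.42] 123.94
123.0 [ 0.2  -0.24 -0.32] 122.9
122.0 [-0.41 -0.25 -0.21] 121.93
121.0 [ 0.03 -0.37 -0.18] 120.94
120.0 [ 0.06  0.18 -0.15] 119.94
119.0 [ 0.26 -0.25 -0.1 ] 118.93
118.0 [ 0.42  0.07 -0.16] 117.94
117.0 [0.11 0.16 0.17] 116.95
116.0 [ 0.29  0.4  -0.81] 115.93
115.0 [-0.55  0.84 -0.07] 114.92
114.0 [ 0.35  0.35 -0.1 ] 113.93
113.0 [-0.31 -0.23 -0.37] 112.94
112.0 [-0.06 -0.2  -0.28] 111.96
111.0 [ 0.38 -0.21 -0.29] 110.92
110.0 [-0.11  0.46 -0.47] 109.93
109.0 [-0.46 -0.39 -0.03] 108.93
12.6917 [598.82117242 167.82240448 108.933775  ]
```

```bash
python3 - <<'E'
from path import *
print(force(20),get_obs()["effort"].round(2))
a=get_image("wrist");b=get_image("side")
np.savez("dbg.npz",a=a)
o=get_obs();C=cam("wrist",o);Cs=cam("side")
tip=o["tcp_pos"];print("tip px wrist",proj(C,tip),"side",proj(Cs,tip))
u,v=proj(Cs,tip)[0].astype(int)
c=cv2.resize(b[max(0,v-80):v+60,max(0,u-70):u+70],(560,560),interpolation=cv2.INTER_CUBIC)
cv2.imwrite("pics/dbg.png",np.hstack([cv2.resize(a,(0,0),fx=.42,fy=.42),np.zeros((176,5,3),np.uint8)]).astype(np.uint8)[:,:,::-1])
cv2.imwrite("pics/dbgs.png",c[:,:,::-1]);cv2.imwrite("pics/dbgw.png",a[:,:,::-1])
E
```

```text
[ 0.09862068 -0.05642581  0.08056739] [  0.   -40.82 -28.14   0.     0.    -0.  ]
tip px wrist [[280.94389368 257.80974171]] side [[244.97949414 227.86683062]]
```

View pics/dbgs.png

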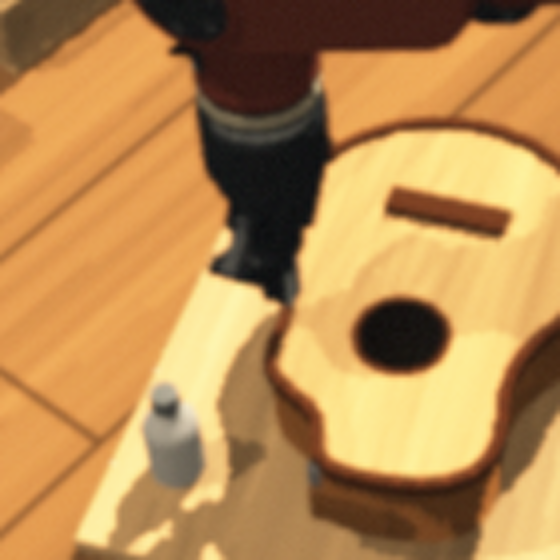

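View pics/dbgw.png

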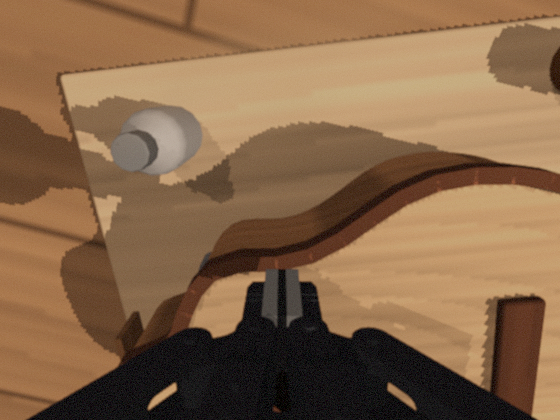

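The tip shows at about row 268 in the wrist view, behind the binding at rows 240–262, and also higher than projected in the side view. The fingers probably end above the nominal TCP, so I'll quantify that before going lower.

```bash
python3 - <<'E'
from path import *
o=get_obs();C=cam("wrist",o);t=o["tcp_pos"];a=np.radians(15.86);ux=np.array([np.cos(a),np.sin(a),0])
for h in (0,5,10,15,20): print(h,[proj(C,t+d*ux+[0,0,h])[0].round().tolist() for d in (-11,0,11)],proj(cam("side"),t+[0,0,h])[0].round(1))
print("rim rows 240,262,268 at z=117:",ray(C,[(281,240),(281,262),(281,268)],117).round(1))
im=np.load("dbg.npz")["a"];print(im[225:300:3,281].tolist());print(im[225:300:3,272].tolist())
print(C[0]["fx"])
E
```

```text
0 [[281.0, 277.0], [281.0, 258.0], [281.0, 237.0]] [245.  227.9]
5 [[281.0, 282.0], [281.0, 262.0], [281.0, 241.0]] [244.8 226.7]
10 [[281.0, 287.0], [281.0, 267.0], [281.0, 245.0]] [244.7 225.5]
15 [[281.0, 292.0], [281.0, 271.0], [281.0, 250.0]] [244.6 224.3]
20 [[281.0, 298.0], [281.0, 276.0], [281.0, 254.0]] [244.4 223. ]
rim rows 240,262,268 at z=117: [[611.3 171.3]
 [600.3 168.2]
 [597.3 167.3]]
[[97, 54, 29], [96, 60, 34], [100, 68, 42], [96, 63, 43], [91, 55, 26], [91, 59, 32], [91, 55, 32], [75, 49, 20], [42, 24, 16], [45, 22, 19], [74, 41, 25], [92, 48, 30], [98, 60, 39], [96, 58, 41], [101, 57, 39], [20, 9, 6], [17, 18, 18], [22, 13, 22], [10, 14, 4], [18, 1, 7], [11, 10, 20], [29, 24, 22], [24, 25, 22], [21, 17, 22], [6, 13, 6]]
[[89, 56, 27], [95, 60, 39], [101, 67, 42], [98, 60, 38], [96, 59, 34], [90, 56, 28], [92, 58, 36], [96, 59, 33], [41, 22, 12], [37, 18, 0], [45, 27, 12], [96, 61, 43], [90, 47, 30], [93, 53, 29], [96, 55, 38], [77, 71, 68], [80, 74, 65], [78, 71, 68], [80, 72, 71], [81, 74, 70], [76, 72, 64], [81, 76, 70], [75, 69, 64], [78, 72, 61], [79, 71, 67]]
377.58091749259404
```

The binding top is at rows 253–268, so the xy position is right. Both views suggest the finger ends sit 12–18 mm above the nominal TCP. I'll go lower in 0.5 mm steps, watching the force.

```bash
python3 - <<'E'
from path import *
b=np.load("bias.npy")*0+force(20);x,y=PATH[0];x+=1.5
z=108.5
while z>94:
    move_l([x,y,z],ATT,20);wait(.05);f=(force(6)-b)
    if f[2]>0.6: f=force(15)-b
    print(z,f.round(2))
    if f[2]>0.8: break
    z-=.5
o=get_obs();print(o["t"],o["tcp_pos"]);np.save("bias.npy",b);np.save("z.npy",z)
E
```

```text
108.5 [-0.24 -0.23  0.04]
108.0 [ 0.02  0.3  -0.59]
107.5 [-0.15  0.35 -0.3 ]
107.0 [-0.37  0.15 -0.2 ]
106.5 [-0.08  0.2   0.03]
106.0 [0.04 0.23 0.1 ]
105.5 [ 0.16  0.14 -0.52]
105.0 [-0.23 -0.11 -0.47]
104.5 [ 0.27  0.14 -0.62]
104.0 [-0.09  0.05 -0.65]
103.5 [ 0.14  0.14 -0.06]
103.0 [-0.39  0.19 -0.36]
102.5 [-0.17  0.26 -0.47]
102.0 [-0.17  0.13  0.18]
101.5 [-0.25 -0.04 -0.18]
101.0 [ 0.11  0.29 -0.22]
100.5 [-0.05 -0.66 -0.02]
100.0 [-0.06 -0.22 -0.24]
99.5 [-0.16  0.09 -0.19]
99.0 [-0.05  0.01 -0.11]
98.5 [-0.01  0.01 -0.22]
98.0 [ 0.06  0.13 -0.36]
97.5 [-0.13  0.28 -0.13]
97.0 [-0.58  0.03 -0.74]
96.5 [ 0.32 -0.08 -0.29]
96.0 [-0.19 -0.06 -0.54]
95.5 [-0.27 -0.2  -0.75]
95.0 [-0.16 -0.17 -0.24]
94.5 [ 0.23 -0.16 -0.45]
25.0583 [600.39986742 167.79548549  94.50782776]
```

```bash
python3 - <<'E'
from path import *
a=get_image("wrist");b=get_image("side")
A=cv2.resize(a[180:320,210:350],(400,400),interpolation=cv2.INTER_CUBIC)
B=cv2.resize(b[170:270,195:295],(400,400),interpolation=cv2.INTER_CUBIC)
cv2.imwrite("pics/dbg2.png",np.hstack([A,B])[:,:,::-1])
o=get_obs();print(proj(cam("wrist",o),o["tcp_pos"]),proj(cam("side"),o["tcp_pos"]),o["grip_width"])
cs_=cam("side");print(proj(cs_,[[600,168,117],[600,168,0]]))
E
```

```text
[[280.94389277 257.80974439]] [[244.93825829 231.01820866]] -0.18798693450135445
[[244.3951213  225.79575636]
 [247.38177635 252.0897017 ]]
```

View pics/dbg2.png

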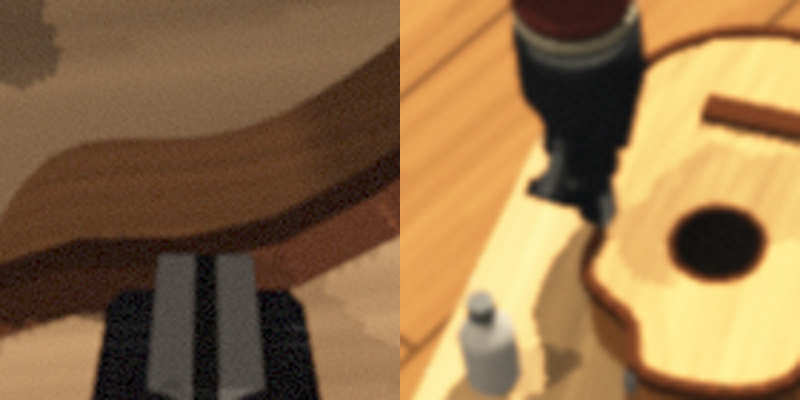

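In both views the visible finger end sits roughly 20–25 mm above the nominal TCP. The side tip is at about (246,225), against a TCP projection of (245,231). That puts the real tip just about at binding height, so I'll continue down carefully.

```bash
python3 - <<'E'
from path import *
import station
try: print("offset",station.grasp_offset)
except Exception as e: print(e)
b=np.load("bias.npy");x,y=PATH[0];x+=1.5
z=93.7
while z>80:
    move_l([x,y,z],ATT,30);f=(force(6)-b)
    print(z,f.round(2))
    if f[2]>0.6:
        f=force(12)-b;print("  confirm",f.round(2))
        if f[2]>0.6: break
    z-=.8
o=get_obs();print(o["t"],o["tcp_pos"]);np.save("z.npy",z)
E
```

```text
offset 18.700000000000003
93.7 [-0.52  0.33 -0.01]
92.9 [-0.07 -0.01 -0.53]
92.10000000000001 [-0.07  0.03 -0.21]
91.30000000000001 [-0.03  0.12 -0.03]
90.50000000000001 [-0.58  0.09 -0.2 ]
89.70000000000002 [-0.24 -0.21 -0.26]
88.90000000000002 [-0.03  0.41 -0.31]
88.10000000000002 [ 0.15 -0.06 -0.21]
87.30000000000003 [-0.22  0.18 -0.2 ]
86.50000000000003 [-0.11  0.3  -0.13]
85.70000000000003 [-0.11 -0.06  0.24]
84.90000000000003 [-0.23  0.2   0.1 ]
84.10000000000004 [-0.06  0.3   1.05]
  confirm [0.24 0.06 1.09]
29.9083 [600.477353   167.83584153  84.18751493]
```

Contact came at TCP z≈85.5. An offset of about 32 mm matches the visible tip edge exactly (11 mm forward, 35 mm up projects to row 268), so this is the binding at about 117 mm. Tracing now, with a light press and force feedback.

```bash
python3 - <<'E'
from path import *
b=np.load("bias.npy")[2];n=27
Q=np.c_[np.interp(np.linspace(0,L[-1],n+1),L,P[:,0]),np.interp(np.linspace(0,L[-1],n+1),L,P[:,1])]
Q[0,0]+=1.5
z=82.9;move_l([*Q[0],z],ATT,30);f=force(8)[2]-b;print("start",f.round(2),get_obs()["t"])
for i in range(1,n+1):
    move_l([*Q[i],z],ATT,55);F=force(3);f=F[2]-b
    if f<0.8 or f>4: f=force(8)[2]-b
    o=get_obs();print(i,Q[i].round(),round(z,2),round(f,2),o["tcp_pos"][2].round(2),round(o["t"],1))
    if f<0.5 or f>5: print("STOP");break
    z=float(np.clip(z+np.clip(.3*(f-2.2),-.4,.4),81.3,84))
E
```

```text
start 1.67 30.2917
1 [611. 152.] 82.9 2.25 83.1 30.8
2 [626. 140.] 82.92 1.93 83.17 31.4
3 [641. 127.] 82.83 1.7 83.08 31.9
4 [654. 113.] 82.68 1.63 82.91 32.5
5 [664.  96.] 82.51 1.92 82.67 33.1
6 [669.  77.] 82.43 2.16 82.52 33.6
7 [670.  57.] 82.42 2.44 82.38 34.2
8 [669.  38.] 82.49 1.96 82.44 34.7
9 [664.  19.] 82.42 1.99 82.3 35.3
10 [655.   1.] 82.35 2.96 82.23 35.9
11 [644. -14.] 82.58 2.52 82.38 36.4
12 [630. -28.] 82.68 1.91 82.44 37.0
13 [613. -39.] 82.59 2.29 82.33 37.5
14 [595. -46.] 82.62 2.48 82.3 38.1
15 [576. -50.] 82.7 2.51 82.35 38.6
16 [557. -51.] 82.8 2.52 82.41 39.2
17 [538. -47.] 82.89 2.58 82.49 39.8
18 [519. -41.] 83.01 1.91 82.63 40.3
19 [502. -31.] 82.92 2.4 82.61 40.9
20 [488. -18.] 82.98 2.5 82.68 41.4
21 [476.  -2.] 83.07 1.38 82.84 42.0
22 [468.  16.] 82.82 1.7 82.69 42.6
23 [463.  35.] 82.67 2.1 82.61 43.1
24 [460.  54.] 82.65 2.31 82.58 43.7
25 [459.  74.] 82.68 2.05 82.65 44.2
26 [458.  93.] 82.63 2.85 82.64 44.8
27 [458. 113.] 82.83 2.32 82.83 45.4
```

There was contact the whole way at a steady height, and it is still touching at rim9. One check before handing in.

```bash
python3 - <<'E'
from path import *
print(force(15)[2]-np.load("bias.npy")[2])
a=get_image("wrist");b=get_image("side")
cv2.imwrite("pics/end.png",np.hstack([cv2.resize(a[100:380,140:420],(400,400)),cv2.resize(b[150:330,170:350],(400,400))])[:,:,::-1])
print(get_obs()["t"])
E
```

```text
2.0561170914633364
45.7
```

View pics/end.png

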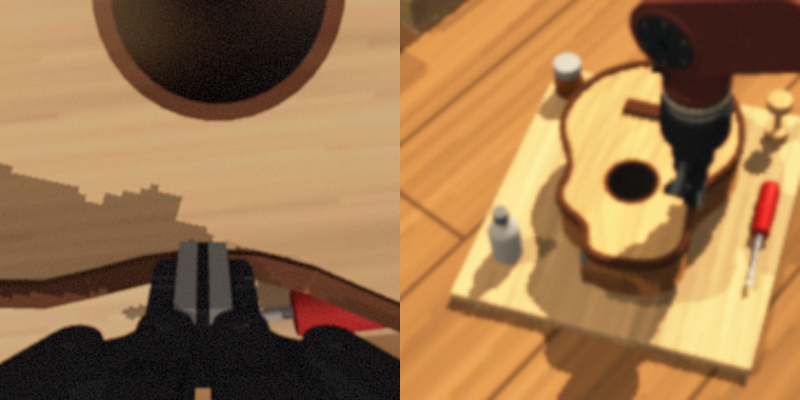

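The picture shows the fingertips on the binding at the plain-side waist, at about (205,250) in the wrist half. Every bystander is standing where it was. Handing in.

```bash
python3 -c "
from station import *
print(sign_off())"
```

```text
the job is handed in; nothing more can be done
None
```

I traced the binding from the cutaway-side waist round the tail to the plain-side waist at about 1.4–3 N, and handed in with the fingertips resting on length 9 at about 2 N; in the last picture no bystander looked moved, and the result of the judging was not shown.

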